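# Park the microscope objectives by length

## Task

Park the four loose microscope objectives on the rail in order of length, one standing in the middle of each pad: the shortest on the pad next to the red end stop, then each longer one on the next pad, and the longest next to the black stop. Keep them upright, set them down without dropping or knocking them, and leave the culture dish where it is.

Things in the scene. Friction and masses are not known exactly. Their poses are not given: they have to be found in the camera images.
- objective_yellow: loose microscope objective standing upright, lens up: aluminium-coloured round barrel, yellow band and shoulder at its top, dark lens face; 33 mm tall (the shortest of four), barrel 32 mm in diameter and straight-sided from the foot to 6 mm below the top, where it narrows; 0.07 to 0.22 kg. Origin at the centre of its underside, z up along its axis.
- objective_green: loose microscope objective standing upright, lens up: aluminium-coloured round barrel, green band and shoulder at its top, dark lens face; 42 mm tall (second shortest of four), barrel 28 mm in diameter and straight-sided from the foot to 6 mm below the top, where it narrows; 0.07 to 0.22 kg. Origin at the centre of its underside, z up along its axis.
- objective_blue: loose microscope objective standing upright, lens up: aluminium-coloured round barrel, blue band and shoulder at its top, dark lens face; 51 mm tall (third shortest of four), barrel 34 mm in diameter and straight-sided from the foot to 6 mm below the top, where it narrows; 0.07 to 0.22 kg. Origin at the centre of its underside, z up along its axis.
- objective_orange: loose microscope objective standing upright, lens up: aluminium-coloured round barrel, orange band and shoulder at its top, dark lens face; 60 mm tall (the tallest of four), barrel 30 mm in diameter and straight-sided from the foot to 6 mm below the top, where it narrows; 0.07 to 0.22 kg. Origin at the centre of its underside, z up along its axis.
- pad_a: fixed white round pad with a grey disc in its middle, 46 mm in diameter, 4 mm thick, flat on top; the end pad on the rail's +y (robot's left) side. The pads stand in a row, 75 mm apart, on a grey rail. Origin at the centre of the pad's underside, 8 mm above the table (top at 12 mm); y along the row, x across it, z up.
- pad_b: fixed white round pad with a grey disc in its middle, 46 mm in diameter, 4 mm thick, flat on top; second pad from the rail's +y (left) end. The pads stand in a row, 75 mm apart, on a grey rail. Origin at the centre of the pad's underside, 8 mm above the table (top at 12 mm); y along the row, x across it, z up.
- pad_c: fixed white round pad with a grey disc in its middle, 46 mm in diameter, 4 mm thick, flat on top; third pad from the rail's +y (left) end. The pads stand in a row, 75 mm apart, on a grey rail. Origin at the centre of the pad's underside, 8 mm above the table (top at 12 mm); y along the row, x across it, z up.
- pad_d: fixed white round pad with a grey disc in its middle, 46 mm in diameter, 4 mm thick, flat on top; the end pad on the rail's -y (right) side. The pads stand in a row, 75 mm apart, on a grey rail. Origin at the centre of the pad's underside, 8 mm above the table (top at 12 mm); y along the row, x across it, z up.
- red_stop: fixed red round end stop, 22 mm in diameter, 24 mm tall, 55 mm beyond one end pad (pad_a or pad_d: it varies); a like black stop is at the other end. Both stand on the grey fixed rail (64 x 380 mm, 8 mm thick), which lies across in front of the robot, turned by up to 0.25 rad. Origin at the centre of the stop's underside.
- dish: loose closed culture dish with a blue lid rim, 60 mm in diameter, 15 mm tall, 0.05 kg, standing on the table among the objectives; to be left alone. Origin at the centre of its underside.

How it is judged:
By the outcome, as a careful person would: the job done as asked, in the order asked, and still so for the second after the job is handed in, with the robot touching nothing.
It also fails if it takes over 106 s, if anything falls off the work surface, if the arm or the gripper's body presses on something with over 40 N, if the wrist force passes 120 N, or if a joint passes its speed limit or range.

## Robot

A 7-joint arm with a two-finger parallel gripper is mounted at the origin on the work surface. World frame = base frame: x ahead of the robot, y to its left, z up, the work surface at z = 0. Lengths are in m, angles in rad, forces in N, time in s.
With the tool pointing down it reaches from about 0.4 to 0.875 m from the base axis. Payload 19.3 kg.
Tool frame: the origin (TCP) lies at the very end of the fingers, on their centre line; the grasp point (between the pads) lies 19 mm behind it; z points along the fingers, y is the line along which they close (so a half turn about z gives the same grasp; the last joint's range is limited). The gripper opens to 85 mm and grips with 20 to 120 N. Pads are 22 mm wide; open, the fingers measure 114 mm over their backs; the gripper's body (76 mm by 85 mm) begins 54 mm behind the grasp point. The pads swing forward as they close: fully open they stand 13 mm farther back than shut.
Start: joints at [1.081, 0.521, -0.036, 1.599, 0.021, 1.021, -0.113], TCP at [0.255, -0.571, 0.231] pointing down, gripper open.
Joint ranges: [-2.91, 2.91], [-0.3, 2.13], [-1.5, 1.42], [0.17, 2.43], [-1.26, 4.41], [0.16, 1.93], [-2.52, 2.52]. Speed limits (rad/s): [1.89, 1.89, 2.39, 2.39, 3.01, 3.01, 3.01].

## Interface

Orientations are given as [roll, pitch, yaw] about the fixed x, y, z axes, in that order (R = Rz(yaw) Ry(pitch) Rx(roll)).
In Python, from workcell import bot gives the robot as it stands.
- The arm moves only by the tool carry_out, never from a script. Its argument "rows" is a list that holds one entry, the list of rows, each a list of 4 numbers: the shift along the tool's x, y, z in m, then the turn about the tool's z in degrees. In form: [[[x, y, z, twist], ...]]. A call has 1 to 12 rows; each row is the pose to reach, as a shift and turn from the pose commanded when the call began, along the tool's axes at that moment; what a row does not reach only later rows make up. A row lasts 1/12 s, in which the tool goes at most 41.7 mm and 7.16 degrees, less where a joint would pass 70% of its speed; a pose out of reach is approached as far as the arm can. A call with a gripper value outside its range is refused whole. "grip" is the finger opening in m, from 0 to 0.0854, set as the call begins (left out, the last holds). The fingers move at their own pace and stop on an object; "grip_force" is the grip in N (left out, the last holds). Time passes only in rows, so rows that repeat a pose let the fingers close. It gives the time, the measured TCP pose, the force, the opening and the grip force at its end, in the units of the state.
- bot.observe(): the state, without advancing time (a new reading comes with each control period).
- bot.grab_frame(name): name is "side" or "top" or "wrist"; returns a dict with "pixels" (420x560x3 uint8, red, green, blue), "K" (3x3 intrinsics, pixels), "pose" (4x4, takes a point from camera to world coordinates). Camera axes: x right, y down, z forward; pixel columns grow to the right and rows downward; lengths in m; the calibration is good to about 2 mm. A picture is of the moment at which its call begins. There is no depth.
- bot.job_done(): hands the job in; it is judged then, once.
Trained networks look in a picture, given as the dict that the camera call returned (one of the last four; its "shot" number tells which), for a name from the list of things; names that differ only in an ending like _2 or _b are one class to them, and where a whole thing is asked for, a point or a joint stands for the part that bears it (a point fixed in the world has none). Each returns a list of dicts, best first, with "conf" (0 to 1); they miss things now and then, are a little off and sometimes report something else, mostly with a low value. They report only what shows in the picture. A call takes as long as a camera call.
- bot.look_for(picture, label): "position" ([column, row] in pixels, amid what is visible of it).
- bot.regions_of(picture, label): "region" (420x560 bool, what is visible of it) and "position" ([column, row] in pixels, amid what is visible of it).
- bot.spot_point(picture, label): "position" ([column, row] in pixels: a listed point, or the origin of a listed thing).
The state is a dict: "clock": time; "qpos": joint angles; "qd": joint speeds; "joint_efforts": joint torques, N m; "position": TCP position; "tool_rot": TCP orientation; "force": force on the tool from outside, world axes, zero at the start; "moment": the same for the moment, N m; "grip_width": finger opening in m; "finger_force": force on a finger pad.
Only numpy, scipy, OpenCV 4.12 (cv2) and the standard library are available. Lean on these libraries where they do the work, as an engineer would, in place of code of your own. Each camera call takes 0.05 s, during which the arm holds its last target. There are 200 camera calls.

## Working session

There is one attempt and no reset: what is moved stays moved. The work goes in short steps, Python scripts to look and compute and a tool call to move; the robot and the scene stay as the last step left them, time stands still between calls to the robot, and variables do not carry over. Pictures are saved under pics/ and viewed, at most 14 in all, crops included, and the job is handed in when it is done.

Besides the shell and the picture viewer there is one more tool, called by a JSON object that holds its "name" and its "arguments", one argument or row to a line. carry_out: Moves the arm, as the interface text tells. Its arguments: {"type":"object","properties":{"rows":{"type":"array","items":{"type":"array","items":{"type":"array","items":{"type":"number"}}}},"grip":{"type":"number"},"grip_force":{"type":"number"}},"required":["rows"]}

```bash
mkdir -p pics; ls
cat > h.py <<'E'
import numpy as np, cv2
from workcell import bot
def ray(f,p,z):
    K=np.array(f["K"]);T=np.array(f["pose"])
    d=T[:3,:3]@np.linalg.inv(K)@np.array([p[0],p[1],1.]);o=T[:3,3]
    return o+d*(z-o[2])/d[2]
def save(f,n): cv2.imwrite(f"pics/{n}.png",f["pixels"][:,:,::-1])
E
python3 - <<'E'
from h import *
s=bot.observe();print({k:np.round(v,3) for k,v in s.items()})
H=dict(yellow=.033,green=.042,blue=.051,orange=.06)
for c in("top","side"):
    f=bot.grab_frame(c);save(f,c+"0");print(c,np.round(f["pose"],2).tolist())
    for n in["objective_yellow","objective_green","objective_blue","objective_orange","pad_a","red_stop","dish"]:
        r=bot.spot_point(f,n)
        z=.008 if n in("pad_a","red_stop") else 0
        for d in r[:5]: print(n,round(d["conf"],2),np.round(d["position"]),np.round(ray(f,d["position"],z),3))
E
```

```text
pics
{'clock': np.float64(0.0), 'qpos': array([ 1.081,  0.522, -0.036,  1.6  ,  0.021,  1.021, -0.113]), 'qd': array([-0.001, -0.   ,  0.   ,  0.   ,  0.001, -0.001, -0.   ]), 'joint_efforts': array([-0.0000e+00, -9.2711e+01,  1.9800e+00, -3.6993e+01,  1.8000e-02,
        8.0000e-03,  0.0000e+00]), 'position': array([ 0.255, -0.57 ,  0.231]), 'tool_rot': array([-3.14,  0.  ,  0.42]), 'force': array([0.201, 0.242, 0.694]), 'moment': array([ 0.033, -0.025,  0.006]), 'finger_force': np.float64(0.0), 'grip_width': np.float64(0.085)}
top [[0.01, -0.99, 0.12, 0.44], [-1.0, -0.01, 0.0, -0.01], [0.0, -0.12, -0.99, 0.77], [0.0, 0.0, 0.0, 1.0]]
objective_yellow 0.52 [104. 271.] [0.405 0.309 0.   ]
objective_yellow 0.32 [150. 158.] [0.622 0.233 0.   ]
objective_green 0.6 [426. 239.] [ 0.47  -0.301  0.   ]
objective_blue 0.78 [358. 254.] [ 0.44  -0.171  0.   ]
objective_blue 0.46 [266. 247.] [0.453 0.003 0.   ]
objective_orange 0.55 [202. 244.] [0.457 0.127 0.   ]
pad_a 0.97 [180. 152.] [0.634 0.173 0.008]
pad_a 0.96 [214. 146.] [0.646 0.107 0.008]
pad_a 0.68 [290. 134.] [ 0.673 -0.04   0.008]
red_stop 0.48 [151. 158.] [0.623 0.228 0.008]
dish 0.96 [268. 249.] [ 0.448 -0.     0.   ]
side [[-1.0, -0.05, 0.07, 0.49], [-0.09, 0.6, -0.8, 0.71], [-0.0, -0.8, -0.6, 0.57], [0.0, 0.0, 0.0, 1.0]]
objective_yellow 0.71 [356. 366.] [0.409 0.311 0.   ]
objective_yellow 0.19 [223. 233.] [0.664 0.022 0.   ]
objective_green 0.48 [319. 160.] [ 0.474 -0.294  0.   ]
objective_blue 0.75 [332. 188.] [ 0.442 -0.167  0.   ]
objective_orange 0.9 [322. 276.] [0.462 0.126 0.   ]
pad_a 0.71 [228. 291.] [0.624 0.185 0.008]
pad_a 0.7 [224. 231.] [0.661 0.022 0.008]
pad_a 0.68 [225. 260.] [0.643 0.108 0.008]
red_stop 0.52 [226. 309.] [0.62  0.227 0.008]
red_stop 0.45 [226. 289.] [0.628 0.181 0.008]
dish 0.75 [329. 233.] [0.448 0.002 0.   ]
```

View pics/top0.png

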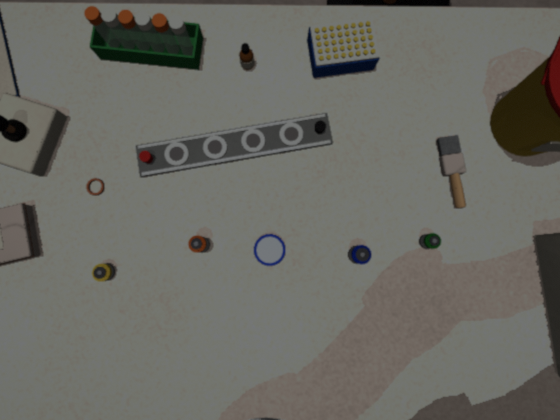

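View pics/side0.png

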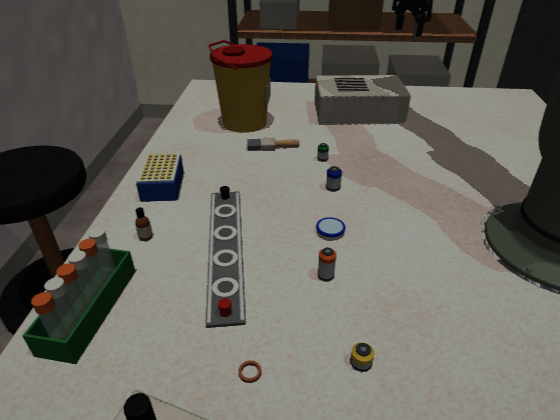

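The top picture shows the red stop at (146,157) at the left (+y) end, with pads at about (176,154), (214,147), (253,140) and (291,134) and the black stop at (320,128). Yellow is at (102,271), orange (198,243), dish (269,250), blue (361,254) and green (431,241). The side view agrees. So yellow goes to pad_a, green to b, blue to c and orange to d.

```bash
cat > m.py <<'E'
from h import *
fs={c:bot.grab_frame(c) for c in("top","side")}
def cen(m): return np.array(cv2.minEnclosingCircle(np.argwhere(m)[:,::-1].astype(np.float32))[0])
def proj(f,P):
    T=np.linalg.inv(np.array(f["pose"]));q=np.array(f["K"])@(T[:3,:3]@P+T[:3,3]);return q[:2]/q[2]
H=dict(yellow=(.033,.016,(.405,.309)),green=(.042,.014,(.472,-.297)),blue=(.051,.017,(.441,-.169)),orange=(.06,.015,(.46,.126)))
for c,f in fs.items():
    pads=[]
    for d in bot.regions_of(f,"pad_a"):
        x,y,w,h=cv2.boundingRect(d["region"].astype(np.uint8))
        print(c,"pad",round(d["conf"],2),(w,h),np.round(ray(f,(x+w/2-.5,y+h/2-.5),.012),4)[:2])
    for n,(h,r,g) in H.items():
        # match silhouette bounding-box centre of model cylinder to region bbox centre
        for d in bot.regions_of(f,"objective_"+n)[:2]:
            x,y,w,hh=cv2.boundingRect(d["region"].astype(np.uint8));t=np.array([x+w/2-.5,y+hh/2-.5])
            p=np.array(g,float)
            a=np.linspace(0,6.28,40)
            for _ in range(6):
                def bb(p):
                    q=np.array([proj(f,np.array([p[0]+rr*np.cos(b),p[1]+rr*np.sin(b),z])) for z,rr in((0,r),(h-.006,r),(h,r-.004)) for b in a])
                    return (q.min(0)+q.max(0))/2,np.ptp(q,axis=0)
                b0,sz=bb(p);J=np.array([(bb(p+e)[0]-b0)/.002 for e in np.eye(2)*.002]).T
                p=p+np.linalg.solve(J,t-b0)
            print(c,n,round(d["conf"],2),(w,hh),np.round(sz,1),np.round(p,4))
    for n,z in(("red_stop",.008),("dish",0)):
        for d in bot.spot_point(f,n)[:1]: print(c,n,np.round(ray(f,d["position"],z),4)[:2])
E
python3 m.py
```

```text
top pad 0.89 (24, 23) [ 0.6709 -0.0434]
top pad 0.67 (24, 23) [0.629  0.1783]
top pad 0.58 (22, 24) [0.6572 0.0302]
top pad 0.56 (23, 22) [0.6425 0.1044]
top pad 0.52 (33, 32) [ 0.4475 -0.0022]
top yellow 0.7 (23, 18) [23.3 18. ] [0.4024 0.3032]
top green 0.83 (22, 15) [22.3 15.7] [ 0.4657 -0.3008]
top blue 0.68 (23, 20) [23.5 19.1] [ 0.4398 -0.1698]
top orange 0.68 (21, 17) [21.8 17.2] [0.4556 0.1257]
top red_stop [0.6594 0.0263]
top dish [ 0.4376 -0.1666]
side pad 0.93 (26, 21) [0.6281 0.1806]
side pad 0.81 (23, 15) [ 0.671  -0.0422]
side pad 0.78 (23, 17) [0.6565 0.0347]
side pad 0.76 (24, 18) [0.6416 0.1088]
side yellow 0.78 (24, 29) [24.  30.1] [0.401  0.3043]
side green 0.57 (12, 19) [11.7 19.1] [ 0.4635 -0.3006]
side blue 0.59 (15, 24) [16.1 25.7] [ 0.4408 -0.1681]
side orange 0.87 (19, 34) [18.8 34.9] [0.4543 0.1268]
side red_stop [0.6194 0.2325]
side dish [ 0.4485 -0.0086]
```

```bash
cat > d.py <<'E'
from h import *
import sys
from scipy.spatial.transform import Rotation as Ro
def go(x,y,z,yaw=1.76):
    s=bot.observe();R=Ro.from_euler("xyz",s["tool_rot"]).as_matrix()
    d=R.T@(np.array([x,y,z])-s["position"])
    print("clk",round(float(s["clock"]),2),"pos",np.round(s["position"],4),"rot",np.round(s["tool_rot"],3),"w",round(float(s["grip_width"]),4),"F",np.round(s["force"],1),"-> shift",np.round(d,4),"tw",round(np.degrees(-(yaw-s["tool_rot"][2])),1))
if __name__=="__main__": go(*map(float,sys.argv[1:]))
E
python3 d.py .4645 -.3007 .13
```

```text
clk 1.6 pos [ 0.2547 -0.5707  0.2313] rot [-3.142  0.     0.42 ] w 0.0851 F [ 0.1 -0.4 -0.5] -> shift [ 0.3016 -0.1611  0.1013] tw -76.8
```

{"name": "carry_out", "arguments": {
  "rows": [
    [[0.3016, -0.1611, 0.1013, -76.8], [0.3016, -0.1611, 0.1013, -76.8], [0.3016, -0.1611, 0.1013, -76.8], [0.3016, -0.1611, 0.1013, -76.8], [0.3016, -0.1611, 0.1013, -76.8], [0.3016, -0.1611, 0.1013, -76.8], [0.3016, -0.1611, 0.1013, -76.8], [0.3016, -0.1611, 0.1013, -76.8], [0.3016, -0.1611, 0.1013, -76.8], [0.3016, -0.1611, 0.1013, -76.8], [0.3016, -0.1611, 0.1013, -76.8], [0.3016, -0.1611, 0.1013, -76.8]]
  ],
  "grip": 0.0854
}}

```text
clock: 2.6
position: [0.4646, -0.3004, 0.1298]
tool_rot: [-3.141, -0.0, 1.765]
force: [0.2, -0.6, 0.4]
grip_width: 0.0852
finger_force: 0.0
```

```bash
python3 d.py .4645 -.3007 .02
python3 - <<'E'
from h import *
f=bot.grab_frame("wrist");save(f,"w1");print(np.round(f["pose"],3).tolist())
for d in bot.spot_point(f,"objective_green")[:2]: print(d,ray(f,d["position"],0))
E
```

```text
clk 2.6 pos [ 0.4646 -0.3004  0.1298] rot [-3.141 -0.     1.765] w 0.0852 F [ 0.2 -0.6  0.4] -> shift [-0.0003 -0.0002  0.1098] tw 0.3
[[0.981, 0.186, 0.052, 0.452], [0.193, -0.946, -0.262, -0.234], [0.0, 0.267, -0.964, 0.274], [0.0, 0.0, 0.0, 1.0]]
{'position': [273.4, 201.9], 'conf': 0.92} [ 0.4651715  -0.30256843  0.        ]
```

View pics/w1.png

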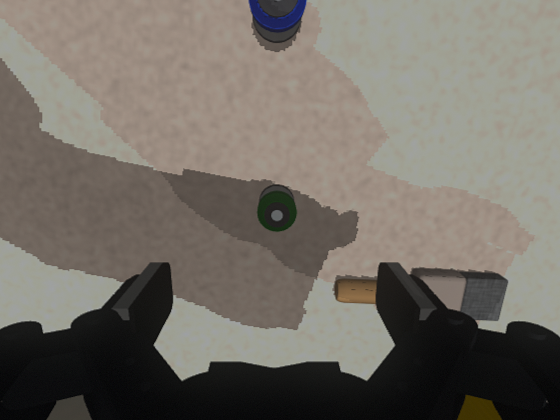

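The wrist view shows green centred at (275,205), and its position agrees within 2 mm. I'll go down and grasp it.

{"name": "carry_out", "arguments": {
  "rows": [
    [[-0.001, 0, 0.03, 0], [-0.001, 0, 0.06, 0], [-0.001, 0, 0.085, 0], [-0.001, 0, 0.105, 0], [-0.001, 0, 0.118, 0], [-0.001, 0, 0.124, 0], [-0.001, 0, 0.124, 0], [-0.001, 0, 0.124, 0], [-0.001, 0, 0.124, 0]]
  ]
}}

```text
clock: 3.45
position: [0.4653, -0.3021, 0.0072]
tool_rot: [3.14, 0.001, 1.759]
force: [0.7, -0.4, 0.7]
grip_width: 0.0853
finger_force: 0.0
```

{"name": "carry_out", "arguments": {
  "rows": [
    [[0, 0, 0, 0], [0, 0, 0, 0], [0, 0, 0, 0], [0, 0, 0, 0], [0, 0, 0, 0], [0, 0, 0, 0], [0, 0, 0, 0], [0, 0, 0, 0], [0, 0, 0, 0], [0, 0, 0, 0]]
  ],
  "grip": 0.015,
  "grip_force": 30
}}

```text
clock: 4.28
position: [0.4647, -0.3018, 0.0063]
tool_rot: [3.141, 0.0, 1.76]
force: [-1.2, 0.5, 5.9]
grip_width: 0.0271
finger_force: 29.1
```

```bash
python3 d.py .6428 .105 .1
python3 - <<'E'
from h import *
f=bot.grab_frame("side");save(f,"s1");cv2.imwrite("pics/s1c.png",cv2.resize(f["pixels"][60:240,230:430,::-1],None,fx=3,fy=3))
E
```

```text
clk 4.28 pos [ 0.4647 -0.3018  0.0063] rot [3.141 0.    1.76 ] w 0.0271 F [-1.2  0.5  5.9] -> shift [ 0.366   0.2514 -0.0938] tw 0.0
```

View pics/s1c.png

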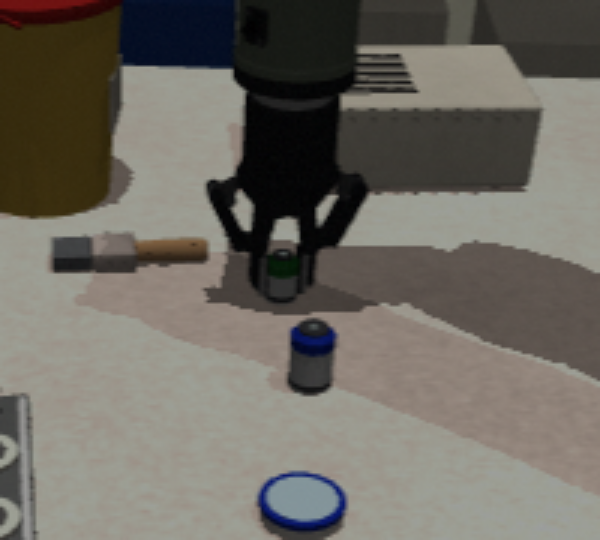

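Green is gripped upright. Next I lift and carry it to pad_b.

{"name": "carry_out", "arguments": {
  "rows": [
    [[0, 0, -0.015, 0], [0, 0, -0.04, 0], [0, 0, -0.075, 0], [0.015, 0.01, -0.094, 0], [0.042, 0.029, -0.094, 0], [0.075, 0.051, -0.094, 0], [0.109, 0.075, -0.094, 0], [0.143, 0.098, -0.094, 0], [0.177, 0.122, -0.094, 0], [0.211, 0.145, -0.094, 0], [0.245, 0.168, -0.094, 0], [0.279, 0.192, -0.094, 0]]
  ]
}}

```text
clock: 5.33
position: [0.6009, 0.0104, 0.1]
tool_rot: [-3.141, 0.0, 1.76]
force: [0.6, -0.7, -0.7]
grip_width: 0.0269
finger_force: 29.9
```

{"name": "carry_out", "arguments": {
  "rows": [
    [[0.03, 0.021, 0, 0], [0.058, 0.04, 0, 0], [0.076, 0.052, 0, 0], [0.084, 0.0575, 0, 0], [0.087, 0.0594, 0, 0], [0.087, 0.0594, 0, 0], [0.087, 0.0594, 0, 0]]
  ]
}}

```text
clock: 5.92
position: [0.6423, 0.1034, 0.0998]
tool_rot: [-3.141, 0.001, 1.759]
force: [-0.1, -0.7, -0.8]
grip_width: 0.0274
finger_force: 29.9
```

```bash
python3 d.py .6428 .105 .0185
python3 - <<'E'
from h import *
f=bot.grab_frame("wrist");save(f,"w2")
for n in("pad_a","objective_green"):
  for d in bot.spot_point(f,n)[:5]: print(n,d,ray(f,d["position"],.008)[:2])
E
```

```text
clk 5.92 pos [0.6423 0.1034 0.0998] rot [-3.141e+00  1.000e-03  1.759e+00] w 0.0274 F [-0.1 -0.7 -0.8] -> shift [0.0015 0.0008 0.0813] tw -0.1
pad_a {'position': [275.9, 213.3], 'conf': 0.8} [0.6443927  0.10278565]
pad_a {'position': [277.8, 97.5], 'conf': 0.69} [0.6307446  0.18054101]
objective_green {'position': [275.1, 262.5], 'conf': 0.83} [0.65100926 0.06512136]
```

View pics/w2.png

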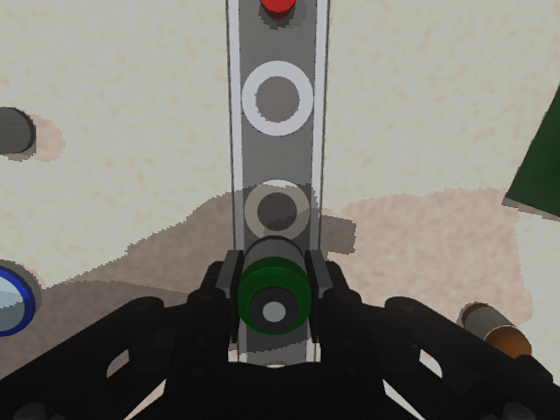

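Wrist view: pad_b's ring is centred at (277,211) and green is held upright above the rail line. Next I lower it and release.

{"name": "carry_out", "arguments": {
  "rows": [
    [[0.0006, 0.0016, 0.02, 0], [0.0006, 0.0016, 0.045, 0], [0.0006, 0.0016, 0.062, 0], [0.0006, 0.0016, 0.072, 0], [0.0006, 0.0016, 0.077, 0], [0.0006, 0.0016, 0.0795, 0], [0.0006, 0.0016, 0.081, 0], [0.0006, 0.0016, 0.0815, 0], [0.0006, 0.0016, 0.0815, 0], [0.0006, 0.0016, 0.0815, 0], [0.0006, 0.0016, 0.0815, 0]]
  ]
}}

```text
clock: 6.98
position: [0.6444, 0.106, 0.019]
tool_rot: [3.141, -0.0, 1.76]
force: [0.5, -0.1, -1.2]
grip_width: 0.0268
finger_force: 29.9
```

```bash
python3 d.py .6438 .1043 .0183
python3 - <<'E'
from h import *
f=bot.grab_frame("side");cv2.imwrite("pics/s2c.png",cv2.resize(f["pixels"][160:340,150:350,::-1],None,fx=3,fy=3))
E
```

```text
clk 6.98 pos [0.6444 0.106  0.019 ] rot [ 3.141 -0.     1.76 ] w 0.0268 F [ 0.5 -0.1 -1.2] -> shift [-0.0016 -0.0009  0.0007] tw 0.0
```

View pics/s2c.png

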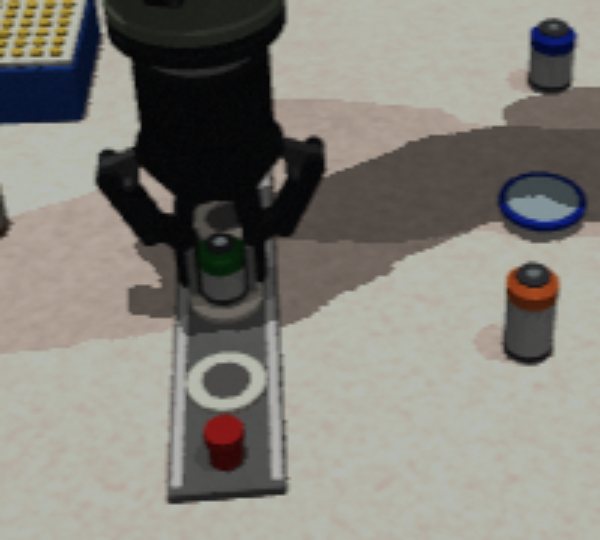

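It shows green above pad_b, not yet in contact. I'll ease it down.

{"name": "carry_out", "arguments": {
  "rows": [
    [[-0.001, 0, 0.0003, 0], [-0.001, -0.0005, 0.0006, 0], [-0.001, -0.0005, 0.0009, 0], [-0.001, -0.0005, 0.0009, 0]]
  ]
}}

```text
clock: 7.37
position: [0.6445, 0.105, 0.0183]
tool_rot: [3.14, 0.0, 1.76]
force: [0.4, -1.2, 7.7]
grip_width: 0.0274
finger_force: 30.9
```

{"name": "carry_out", "arguments": {
  "rows": [
    [[0, 0, 0, 0], [0, 0, 0, 0], [0, 0, 0, 0], [0, 0, 0, 0], [0, 0, 0, 0]]
  ]
}}

```text
clock: 7.78
position: [0.6444, 0.105, 0.0183]
tool_rot: [3.14, 0.0, 1.76]
force: [-0.2, -0.1, 8.0]
grip_width: 0.0274
finger_force: 30.9
```

Contact at 8 N. I'll release and retreat.

{"name": "carry_out", "arguments": {
  "rows": [
    [[0, 0, 0, 0], [0, 0, 0, 0], [0, 0, 0, 0], [0, 0, 0, 0], [0, 0, 0, 0], [0, 0, -0.01, 0], [0, 0, -0.03, 0], [0, 0, -0.06, 0], [0, 0, -0.09, 0], [0, 0, -0.11, 0]]
  ],
  "grip": 0.07
}}

```text
clock: 8.62
position: [0.6445, 0.1052, 0.1311]
tool_rot: [3.139, -0.0, 1.76]
force: [-0.2, 0.1, 0.0]
grip_width: 0.0699
finger_force: 0.0
```

```bash
python3 d.py .4402 -.1695 .13; python3 m.py | grep -E "green|blue|pad"
```

```text
clk 8.62 pos [0.6445 0.1052 0.1311] rot [ 3.139 -0.     1.76 ] w 0.0699 F [-0.2  0.1  0. ] -> shift [-0.2313 -0.2524  0.0005] tw 0.0
side pad 0.94 (26, 20) [0.6279 0.1818]
side pad 0.6 (22, 14) [ 0.6696 -0.0405]
side pad 0.5 (24, 15) [0.6408 0.1128]
side green 0.58 (18, 26) [16.4 25.3] [0.6459 0.0921]
side blue 0.86 (16, 25) [16.1 25.7] [ 0.4373 -0.1705]
```

{"name": "carry_out", "arguments": {
  "rows": [
    [[-0.02, -0.022, 0, 0], [-0.047, -0.052, 0, 0], [-0.075, -0.082, 0, 0], [-0.103, -0.112, 0, 0], [-0.131, -0.143, 0, 0], [-0.159, -0.173, 0, 0], [-0.187, -0.204, 0, 0], [-0.211, -0.23, 0, 0], [-0.225, -0.245, 0, 0], [-0.2313, -0.252, 0, 0], [-0.2313, -0.252, 0, 0], [-0.2313, -0.252, 0, 0]]
  ],
  "grip": 0.0854
}}

```text
clock: 10.42
position: [0.4405, -0.1693, 0.1278]
tool_rot: [3.141, -0.0, 1.76]
force: [0.5, -0.0, -0.6]
grip_width: 0.0851
finger_force: 0.0
```

```bash
python3 d.py .4402 -.1695 .012; sed -i 's/"top","side"/"top","side","wrist"/' m.py
cat > g.py <<'E'
from h import *
f=bot.grab_frame("top");
cv2.imwrite("pics/t2c.png",cv2.resize(f["pixels"][100:200,120:340,::-1],None,fx=3,fy=3,interpolation=cv2.INTER_CUBIC))
E
python3 g.py; python3 m.py | grep -E "blue|pad"
```

```text
clk 10.42 pos [ 0.4405 -0.1693  0.1278] rot [ 3.141 -0.     1.76 ] w 0.0851 F [ 0.5 -0.  -0.6] -> shift [-1.000e-04 -4.000e-04  1.158e-01] tw -0.0
top pad 0.97 (24, 24) [0.628  0.1782]
top pad 0.81 (22, 24) [0.6572 0.0302]
top pad 0.77 (23, 22) [0.6425 0.1044]
top blue 0.81 (22, 20) [23.4 19.1] [ 0.4397 -0.167 ]
side pad 0.79 (26, 21) [0.6281 0.1806]
side pad 0.73 (22, 15) [ 0.6692 -0.0387]
side pad 0.69 (25, 17) [0.6423 0.1102]
side pad 0.68 (23, 15) [0.6571 0.0315]
side blue 0.91 (16, 26) [16.1 25.7] [ 0.4396 -0.1682]
wrist blue 0.76 (51, 60) [49.2 59.5] [ 0.4408 -0.1687]
```

View pics/t2c.png

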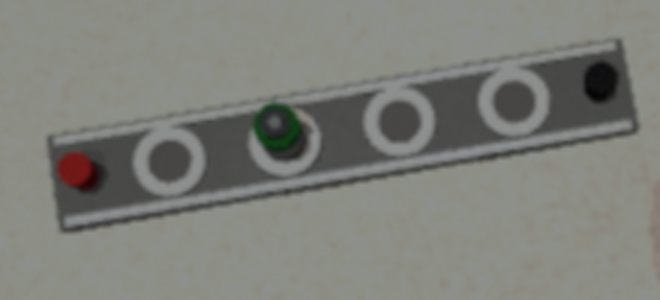

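Green is standing on pad_b (crop 280,125), leaning only from parallax. Now blue.

{"name": "carry_out", "arguments": {
  "rows": [
    [[0.001, 0, 0.03, 0], [0.001, 0, 0.06, 0], [0.001, 0, 0.085, 0], [0.001, 0, 0.103, 0], [0.001, 0, 0.113, 0], [0.001, 0, 0.117, 0], [0.001, 0, 0.117, 0], [0.001, 0, 0.117, 0], [0.001, 0, 0.117, 0]]
  ]
}}

```text
clock: 12.42
position: [0.4403, -0.169, 0.0116]
tool_rot: [3.14, 0.001, 1.76]
force: [-0.2, -0.2, 0.2]
grip_width: 0.0854
finger_force: 0.0
```

{"name": "carry_out", "arguments": {
  "rows": [
    [[0, 0, 0, 0], [0, 0, 0, 0], [0, 0, 0, 0], [0, 0, 0, 0], [0, 0, 0, 0], [0, 0, 0, 0], [0, 0, 0, 0], [0, 0, 0, 0], [0, 0, 0, 0]]
  ],
  "grip": 0.02,
  "grip_force": 30
}}

```text
clock: 13.17
position: [0.4398, -0.1688, 0.0109]
tool_rot: [3.141, 0.0, 1.76]
force: [-0.7, 0.4, 8.3]
grip_width: 0.0333
finger_force: 29.0
```

```bash
python3 d.py .6572 .0308 .1
```

```text
clk 13.17 pos [ 0.4398 -0.1688  0.0109] rot [3.141 0.    1.76 ] w 0.0333 F [-0.7  0.4  8.3] -> shift [ 0.155   0.2511 -0.0891] tw 0.0
```

{"name": "carry_out", "arguments": {
  "rows": [
    [[0, 0, -0.015, 0], [0, 0, -0.045, 0], [0, 0.005, -0.08, 0], [0.01, 0.02, -0.089, 0], [0.026, 0.045, -0.089, 0], [0.045, 0.077, -0.089, 0], [0.065, 0.11, -0.089, 0], [0.085, 0.142, -0.089, 0], [0.105, 0.174, -0.089, 0], [0.125, 0.205, -0.089, 0], [0.141, 0.23, -0.089, 0], [0.15, 0.244, -0.089, 0]]
  ]
}}

```text
clock: 14.17
position: [0.6527, 0.0282, 0.0993]
tool_rot: [3.141, -0.002, 1.763]
force: [0.1, 0.8, -1.2]
grip_width: 0.0331
finger_force: 30.6
```

{"name": "carry_out", "arguments": {
  "rows": [
    [[0.004, 0.006, 0, 0], [0.005, 0.007, 0, 0], [0.005, 0.007, 0, 0], [0.005, 0.007, 0, 0], [0.005, 0.007, 0, 0]]
  ]
}}

```text
clock: 14.58
position: [0.6564, 0.0293, 0.0997]
tool_rot: [-3.141, 0.001, 1.759]
force: [-0.1, 0.2, -0.6]
grip_width: 0.033
finger_force: 30.6
```

```bash
python3 d.py .6572 .0308 .0229;  python3 - <<'E'
from h import *
f=bot.grab_frame("wrist");save(f,"w3")
for n in("pad_a",):
  for d in bot.regions_of(f,n)[:5]:
    x,y,w,h=cv2.boundingRect(d["region"].astype(np.uint8));print((x,y,w,h),ray(f,(x+w/2-.5,y+h/2-.5),.012)[:2])
  for d in bot.spot_point(f,n)[:5]: print(n,d,ray(f,d["position"],.008)[:2])
E
```

```text
clk 14.58 pos [0.6564 0.0293 0.0997] rot [-3.141e+00  1.000e-03  1.759e+00] w 0.033 F [-0.1  0.2 -0.6] -> shift [0.0013 0.0011 0.0768] tw -0.1
(244, 178, 66, 56) [0.65758385 0.0355273 ]
(241, 60, 72, 76) [0.64401796 0.10611245]
(254, 0, 45, 10) [0.63367524 0.15833418]
pad_a {'position': [274.9, 207.6], 'conf': 0.69} [0.65698691 0.03274625]
```

View pics/w3.png

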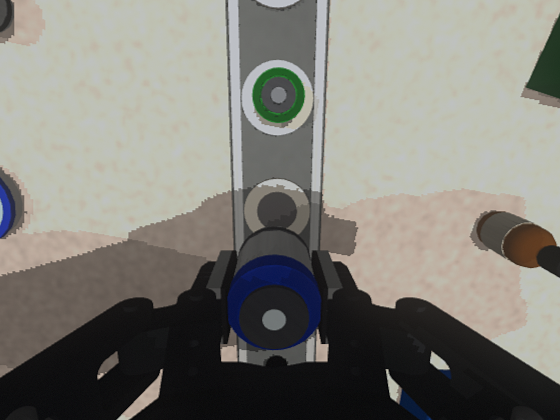

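Wrist view: green is centred on pad_b, with its lens at (278,95) inside the ring at (277,97). Blue is held above pad_c (277,207). Next I lower it.

{"name": "carry_out", "arguments": {
  "rows": [
    [[0.0016, 0.0016, 0.02, 0], [0.0016, 0.0016, 0.042, 0], [0.0016, 0.0016, 0.058, 0], [0.0016, 0.0016, 0.068, 0], [0.0016, 0.0016, 0.073, 0], [0.0016, 0.0016, 0.0755, 0], [0.0016, 0.0016, 0.0765, 0], [0.0016, 0.0016, 0.077, 0], [0.0016, 0.0016, 0.0773, 0], [0.0016, 0.0016, 0.0776, 0], [0.0016, 0.0016, 0.0776, 0], [0.0016, 0.0016, 0.0776, 0]]
  ]
}}

```text
clock: 15.73
position: [0.6588, 0.0326, 0.023]
tool_rot: [3.14, 0.0, 1.76]
force: [-1.3, -0.6, 5.0]
grip_width: 0.0334
finger_force: 31.3
```

{"name": "carry_out", "arguments": {
  "rows": [
    [[0, 0, 0, 0], [0, 0, 0, 0], [0, 0, 0, 0], [0, 0, 0, 0], [0, 0, 0, 0], [0, 0, -0.01, 0], [0, 0, -0.03, 0], [0, 0, -0.06, 0], [0, 0, -0.09, 0], [0, 0, -0.11, 0]]
  ],
  "grip": 0.075
}}

```text
clock: 16.57
position: [0.659, 0.0328, 0.1355]
tool_rot: [3.139, 0.0, 1.76]
force: [-0.2, -0.1, 0.5]
grip_width: 0.075
finger_force: 0.0
```

```bash
python3 d.py .455 .1262 .14
```

```text
clk 16.57 pos [0.659  0.0328 0.1355] rot [3.139 0.    1.76 ] w 0.075 F [-0.2 -0.1  0.5] -> shift [ 0.1301 -0.1827 -0.0049] tw 0.0
```

{"name": "carry_out", "arguments": {
  "rows": [
    [[0.012, -0.016, -0.005, 0], [0.03, -0.042, -0.005, 0], [0.051, -0.072, -0.005, 0], [0.073, -0.103, -0.005, 0], [0.096, -0.134, -0.005, 0], [0.114, -0.16, -0.005, 0], [0.125, -0.175, -0.005, 0], [0.13, -0.1827, -0.005, 0], [0.13, -0.1827, -0.005, 0], [0.13, -0.1827, -0.005, 0]]
  ],
  "grip": 0.0854
}}

```text
clock: 17.4
position: [0.4553, 0.1258, 0.1375]
tool_rot: [3.14, 0.0, 1.76]
force: [0.3, -0.3, 0.3]
grip_width: 0.0854
finger_force: 0.0
```

```bash
python3 m.py | grep -E "orange"; python3 d.py .455 .1262 .018
```

```text
top orange 0.75 (17, 18) [21.5 17.2] [0.4547 0.1201]
side orange 0.69 (19, 33) [18.7 34.9] [0.4543 0.1255]
wrist orange 0.67 (44, 55) [43.4 56.2] [0.4564 0.1262]
clk 18.6 pos [0.4544 0.126  0.137 ] rot [ 3.142 -0.     1.76 ] w 0.0854 F [-0.8  0.3  0.2] -> shift [1.00e-04 7.00e-04 1.19e-01] tw 0.0
```

{"name": "carry_out", "arguments": {
  "rows": [
    [[0, 0.0005, 0.03, 0], [0, 0.0005, 0.06, 0], [0, 0.0005, 0.085, 0], [0, 0.0005, 0.103, 0], [0, 0.0005, 0.114, 0], [0, 0.0005, 0.119, 0], [0, 0.0005, 0.119, 0], [0, 0.0005, 0.119, 0], [0, 0.0005, 0.119, 0]]
  ]
}}

```text
clock: 19.35
position: [0.4553, 0.1261, 0.0188]
tool_rot: [3.14, -0.0, 1.76]
force: [1.0, 0.5, -0.3]
grip_width: 0.0854
finger_force: 0.0
```

{"name": "carry_out", "arguments": {
  "rows": [
    [[0, 0, 0, 0], [0, 0, 0, 0], [0, 0, 0, 0], [0, 0, 0, 0], [0, 0, 0, 0], [0, 0, 0, 0], [0, 0, 0, 0], [0, 0, 0, 0], [0, 0, 0, 0]]
  ],
  "grip": 0.018,
  "grip_force": 30
}}

```text
clock: 20.1
position: [0.455, 0.126, 0.0183]
tool_rot: [3.141, 0.0, 1.76]
force: [-0.2, -0.7, 6.6]
grip_width: 0.0292
finger_force: 29.1
```

```bash
python3 d.py .6715 -.0425 .13
```

```text
clk 20.1 pos [0.455  0.126  0.0183] rot [3.141 0.    1.76 ] w 0.0292 F [-0.2 -0.7  6.6] -> shift [-0.2063  0.1809 -0.1116] tw 0.0
```

{"name": "carry_out", "arguments": {
  "rows": [
    [[0, 0, -0.015, 0], [0, 0, -0.045, 0], [0, 0, -0.08, 0], [-0.01, 0.009, -0.105, 0], [-0.032, 0.028, -0.112, 0], [-0.06, 0.053, -0.112, 0], [-0.09, 0.079, -0.112, 0], [-0.12, 0.105, -0.112, 0], [-0.15, 0.131, -0.112, 0], [-0.178, 0.156, -0.112, 0], [-0.196, 0.172, -0.112, 0], [-0.205, 0.18, -0.112, 0]]
  ]
}}

```text
clock: 21.1
position: [0.6719, -0.0447, 0.1293]
tool_rot: [-3.141, 0.001, 1.757]
force: [-0.4, 0.1, -1.6]
grip_width: 0.0294
finger_force: 30.1
```

{"name": "carry_out", "arguments": {
  "rows": [
    [[-0.0013, 0.001, 0, 0], [-0.0013, 0.001, 0, 0], [-0.0013, 0.001, 0, 0], [-0.0013, 0.001, 0, 0], [-0.0013, 0.001, 0, 0]]
  ]
}}

```text
clock: 21.52
position: [0.671, -0.0417, 0.1302]
tool_rot: [-3.142, -0.0, 1.761]
force: [-0.2, -0.5, -2.1]
grip_width: 0.0292
finger_force: 30.1
```

```bash
python3 d.py .6721 -.0424 .0303;  python3 - <<'E'
from h import *
f=bot.grab_frame("wrist");save(f,"w4")
for d in bot.spot_point(f,"pad_a")[:5]: print(d,ray(f,d["position"],.008)[:2])
E
```

```text
clk 21.52 pos [ 0.671  -0.0417  0.1302] rot [-3.142 -0.     1.761] w 0.0292 F [-0.2 -0.5 -2.1] -> shift [-0.0009  0.0009  0.0999] tw 0.1
{'position': [275.2, 203.0], 'conf': 0.82} [ 0.67279544 -0.04260888]
```

View pics/w4.png

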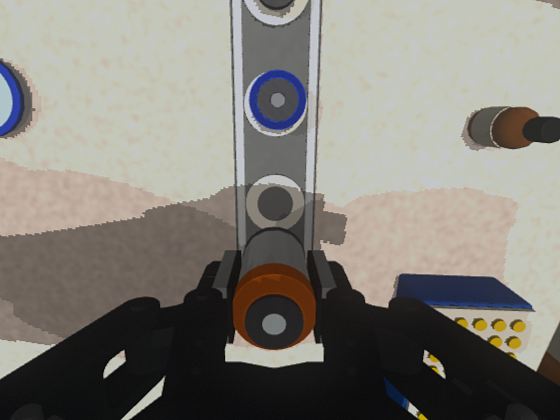

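Blue is centred on pad_c (lens 278,100; ring about 276,102). Orange is above pad_d (275,203). Next I lower it.

{"name": "carry_out", "arguments": {
  "rows": [
    [[-0.0007, 0.0008, 0.02, 0], [-0.0007, 0.0008, 0.05, 0], [-0.0007, 0.0008, 0.075, 0], [-0.0007, 0.0008, 0.09, 0], [-0.0007, 0.0008, 0.096, 0], [-0.0007, 0.0008, 0.0985, 0], [-0.0007, 0.0008, 0.0992, 0], [-0.0007, 0.0008, 0.0996, 0], [-0.0007, 0.0008, 0.1, 0], [-0.0007, 0.0008, 0.1003, 0], [-0.0007, 0.0008, 0.1003, 0], [-0.0007, 0.0008, 0.1003, 0]]
  ]
}}

```text
clock: 22.62
position: [0.6727, -0.0431, 0.0303]
tool_rot: [3.141, 0.0, 1.76]
force: [-1.4, 0.1, 3.1]
grip_width: 0.029
finger_force: 30.6
```

Contact. I'll release.

{"name": "carry_out", "arguments": {
  "rows": [
    [[0, 0, 0, 0], [0, 0, 0, 0], [0, 0, 0, 0], [0, 0, 0, 0], [0, 0, 0, 0], [0, 0, -0.01, 0], [0, 0, -0.03, 0], [0, 0, -0.06, 0], [0, 0, -0.09, 0], [0, 0, -0.11, 0]]
  ],
  "grip": 0.075
}}

```text
clock: 23.45
position: [0.6731, -0.0429, 0.1433]
tool_rot: [3.139, 0.0, 1.76]
force: [-0.2, -0.2, 0.6]
grip_width: 0.075
finger_force: 0.0
```

```bash
python3 d.py .4018 .3037 .14
```

```text
clk 23.45 pos [ 0.6731 -0.0429  0.1433] rot [3.139 0.    1.76 ] w 0.075 F [-0.2 -0.2  0.6] -> shift [ 0.3915 -0.2012  0.0027] tw 0.0
```

{"name": "carry_out", "arguments": {
  "rows": [
    [[0.015, -0.008, 0, 0], [0.04, -0.021, 0, 0], [0.075, -0.038, 0, 0], [0.11, -0.057, 0, 0], [0.145, -0.075, 0, 0], [0.18, -0.092, 0, 0], [0.215, -0.11, 0, 0], [0.25, -0.128, 0, 0], [0.285, -0.146, 0, 0], [0.32, -0.164, 0, 0], [0.35, -0.18, 0, 0], [0.372, -0.191, 0, 0]]
  ],
  "grip": 0.0854
}}

```text
clock: 24.45
position: [0.4126, 0.2888, 0.1407]
tool_rot: [3.141, -0.001, 1.763]
force: [-0.1, -0.3, -0.0]
grip_width: 0.0853
finger_force: 0.0
```

{"name": "carry_out", "arguments": {
  "rows": [
    [[0.013, -0.007, 0.003, 0], [0.0185, -0.01, 0.003, 0], [0.0195, -0.01, 0.003, 0], [0.0195, -0.01, 0.003, 0], [0.0195, -0.01, 0.003, 0]]
  ]
}}

```text
clock: 24.87
position: [0.4022, 0.3026, 0.1369]
tool_rot: [3.141, 0.0, 1.759]
force: [0.2, 1.0, 0.9]
grip_width: 0.0853
finger_force: 0.0
```

```bash
python3 m.py | grep -E "yellow"; python3 d.py .4018 .3037 .003
```

```text
top yellow 0.68 (21, 18) [23.3 18. ] [0.4024 0.3032]
side yellow 0.85 (24, 29) [24.  30.1] [0.401  0.3043]
clk 26.07 pos [0.4013 0.3036 0.1367] rot [-3.142 -0.     1.76 ] w 0.0853 F [ 1.1 -0.1  0.3] -> shift [-0.      0.0005  0.1337] tw 0.0
```

{"name": "carry_out", "arguments": {
  "rows": [
    [[0, 0.0005, 0.03, 0], [0, 0.0005, 0.065, 0], [0, 0.0005, 0.095, 0], [0, 0.0005, 0.115, 0], [0, 0.0005, 0.127, 0], [0, 0.0005, 0.132, 0], [0, 0.0005, 0.1325, 0], [0, 0.0005, 0.1325, 0], [0, 0.0005, 0.1325, 0]]
  ]
}}

```text
clock: 26.82
position: [0.4022, 0.304, 0.0051]
tool_rot: [3.14, -0.001, 1.76]
force: [0.8, -0.4, 0.1]
grip_width: 0.0854
finger_force: 0.0
```

{"name": "carry_out", "arguments": {
  "rows": [
    [[0, 0, 0, 0], [0, 0, 0, 0], [0, 0, 0, 0], [0, 0, 0, 0], [0, 0, 0, 0], [0, 0, 0, 0], [0, 0, 0, 0], [0, 0, 0, 0], [0, 0, 0, 0]]
  ],
  "grip": 0.02,
  "grip_force": 30
}}

```text
clock: 27.57
position: [0.4019, 0.3037, 0.0045]
tool_rot: [3.141, -0.0, 1.76]
force: [-0.4, -1.9, 8.1]
grip_width: 0.0308
finger_force: 29.0
```

```bash
python3 d.py .6297 .1785 .12
```

```text
clk 27.57 pos [0.4019 0.3037 0.0045] rot [ 3.141 -0.     1.76 ] w 0.0308 F [-0.4 -1.9  8.1] -> shift [-0.1659  0.2002 -0.1154] tw 0.0
```

{"name": "carry_out", "arguments": {
  "rows": [
    [[0, 0, -0.015, 0], [0, 0, -0.045, 0], [0, 0, -0.08, 0], [-0.007, 0.009, -0.108, 0], [-0.023, 0.028, -0.115, 0], [-0.045, 0.054, -0.115, 0], [-0.069, 0.083, -0.115, 0], [-0.093, 0.112, -0.115, 0], [-0.117, 0.141, -0.115, 0], [-0.141, 0.17, -0.115, 0], [-0.157, 0.19, -0.115, 0], [-0.164, 0.198, -0.115, 0]]
  ]
}}

```text
clock: 28.57
position: [0.63, 0.1766, 0.1187]
tool_rot: [3.141, 0.001, 1.756]
force: [0.1, -0.2, -1.3]
grip_width: 0.0309
finger_force: 30.4
```

{"name": "carry_out", "arguments": {
  "rows": [
    [[-0.0019, 0.0022, 0, 0], [-0.0019, 0.0022, 0, 0], [-0.0019, 0.0022, 0, 0], [-0.0019, 0.0022, 0, 0], [-0.0019, 0.0022, 0, 0]]
  ]
}}

```text
clock: 28.98
position: [0.6288, 0.1794, 0.1194]
tool_rot: [-3.141, -0.0, 1.762]
force: [-0.5, 0.4, -0.9]
grip_width: 0.031
finger_force: 30.4
```

```bash
python3 d.py .6297 .1785 .0165;  python3 - <<'E'
from h import *
f=bot.grab_frame("wrist");save(f,"w5")
for d in bot.spot_point(f,"pad_a")[:5]: print(d,ray(f,d["position"],.008)[:2])
E
```

```text
clk 28.98 pos [0.6288 0.1794 0.1194] rot [-3.141 -0.     1.762] w 0.031 F [-0.5  0.4 -0.9] -> shift [-0.0011  0.0007  0.1029] tw 0.1
{'position': [272.7, 370.2], 'conf': 0.72} [0.65709348 0.03018707]
{'position': [273.0, 210.4], 'conf': 0.61} [0.62947104 0.17518448]
{'position': [274.7, 371.6], 'conf': 0.56} [0.65912201 0.02906362]
```

View pics/w5.png

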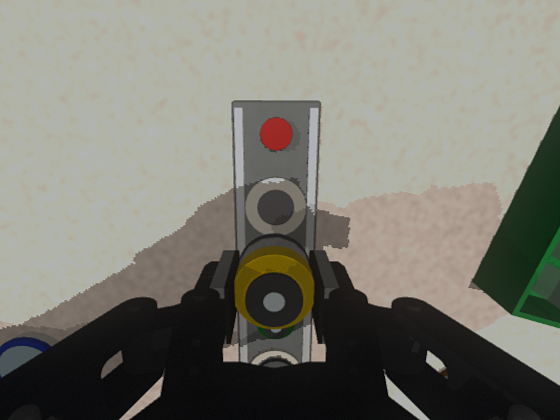

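Yellow is above pad_a (275,206), next to the red stop (277,133). Next I lower it.

{"name": "carry_out", "arguments": {
  "rows": [
    [[-0.0004, 0.0006, 0.02, 0], [-0.0004, 0.0006, 0.05, 0], [-0.0004, 0.0006, 0.077, 0], [-0.0004, 0.0006, 0.092, 0], [-0.0004, 0.0006, 0.0985, 0], [-0.0004, 0.0006, 0.101, 0], [-0.0004, 0.0006, 0.102, 0], [-0.0004, 0.0006, 0.1026, 0], [-0.0004, 0.0006, 0.103, 0], [-0.0004, 0.0006, 0.1034, 0], [-0.0004, 0.0006, 0.1034, 0], [-0.0004, 0.0006, 0.1034, 0]]
  ]
}}

```text
clock: 30.08
position: [0.6308, 0.1783, 0.0166]
tool_rot: [3.14, -0.0, 1.76]
force: [-0.4, -0.7, 6.9]
grip_width: 0.0307
finger_force: 31.1
```

{"name": "carry_out", "arguments": {
  "rows": [
    [[0, 0, 0, 0], [0, 0, 0, 0], [0, 0, 0, 0], [0, 0, 0, 0], [0, 0, 0, 0], [0, 0, -0.01, 0], [0, 0, -0.03, 0], [0, 0, -0.06, 0], [0, 0, -0.09, 0], [0, 0, -0.12, 0]]
  ],
  "grip": 0.075
}}

```text
clock: 30.92
position: [0.63, 0.1782, 0.1378]
tool_rot: [-3.141, -0.0, 1.76]
force: [0.2, 0.3, 0.5]
grip_width: 0.0753
finger_force: 0.0
```

{"name": "carry_out", "arguments": {
  "rows": [
    [[-0.03, -0.01, -0.02, 0], [-0.07, -0.02, -0.05, 0], [-0.11, -0.03, -0.08, 0], [-0.15, -0.04, -0.1, 0], [-0.18, -0.05, -0.12, 0], [-0.2, -0.05, -0.12, 0], [-0.2, -0.05, -0.12, 0], [-0.2, -0.05, -0.12, 0]]
  ]
}}

```text
clock: 31.58
position: [0.6189, -0.03, 0.2571]
tool_rot: [3.14, 0.001, 1.756]
force: [0.9, 1.2, 0.0]
grip_width: 0.0751
finger_force: 0.0
```

Run:
```python
from h import *
a=bot.grab_frame("wrist")["pixels"];b=bot.grab_frame("side")["pixels"]
c=cv2.resize(b[150:350,170:400],(483,420),interpolation=cv2.INTER_CUBIC)
cv2.imwrite("pics/fin.png",cv2.resize(np.hstack([a[:,120:430],c]),(793,420))[:,:,::-1])
```

```text
(no output)
```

View pics/fin.png

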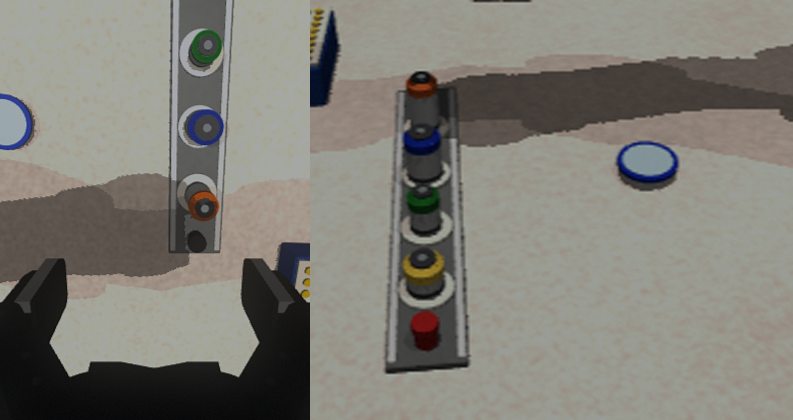

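All four stand upright and centred: yellow next to red, then green, blue and orange next to black. The dish has not moved.

```bash
python3 -c "
from workcell import bot
print(bot.job_done())"
```

```text
the job is handed in; nothing more can be done
None
```

I handed the job in at about 32 s of the 106 s limit: from the red stop to the black one the pads hold yellow, green, blue and orange, all upright and within about 2 mm of centre by the camera estimates, and the dish was not moved.

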